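Unstack the spools and the parts case from the scanner board

TASK

Clear the stack off the white dotted scanner board so that the board can be used: set each of the three wire spools upright in the middle of the round rest of its own colour, and set the dark-grey parts case they stand on flat and squarely in the middle of the blue mat with the white border. Let go of everything, and do not knock the water bottle or the hand scanner out of their places.

Things in the scene. Friction and masses are not known exactly. Their poses are not given: they have to be found in the camera images.
- spool_purple: Loose wire spool, all purple, a solid upright cylinder 56 mm in diameter and 34 mm high with two purple flanges, about 120 g (varies). Origin: centre of its underside; z is its axis, up. At the start it stands on the case's lid, 46 mm from its centre; purple and green swap ends, and one of them carries the orange spool.
- spool_green: Loose wire spool, all green, a solid upright cylinder 56 mm in diameter and 34 mm high with two green flanges, about 120 g (varies). Origin: centre of its underside; z is its axis, up. At the start it stands on the case's lid, 46 mm from its centre; purple and green swap ends, and one of them carries the orange spool.
- spool_orange: Loose wire spool, all orange, a solid upright cylinder 40 mm in diameter and 34 mm high with two orange flanges, about 70 g (varies). Origin: centre of its underside; z is its axis, up. At the start it is the top of the stack, standing roughly centred (within 8 mm) on the purple or the green spool.
- case: Loose closed dark-grey parts case with a flat lid, a block 176 mm long (x), 64 wide (y), 30 high, about 280 g (varies). Origin: centre of its underside. At the start it lies on a fixed white board (240 x 150 mm, 5 mm thick, black dots) that lies on the table, and carries the purple and green spools side by side along its length. Either end may point either way on the mat.
- rest_purple: Fixed flat round purple plate, 80 mm in diameter and 4 mm thick, lying on the table with a small white dot in its middle: the place of the purple spool (56 mm in diameter). The three rests swap places. Origin: centre of its underside, on the table (z = 0).
- rest_green: Fixed flat round green plate, 80 mm in diameter and 4 mm thick, lying on the table with a small white dot in its middle: the place of the green spool (56 mm in diameter). The three rests swap places. Origin: centre of its underside, on the table (z = 0).
- rest_orange: Fixed flat round orange plate, 64 mm in diameter and 4 mm thick, lying on the table with a small white dot in its middle: the place of the orange spool (40 mm in diameter). The three rests swap places. Origin: centre of its underside, on the table (z = 0).
- mat: Fixed dark-blue mat with a thin white border, 204 mm long (its x), 92 mm wide (its y), 4 mm thick, lying on the table: the place of the parts case, lengthwise along the mat. It lies on the left or the right of the rests and the white board on the other side. Origin: centre of its underside, on the table (z = 0).
- bottle: Bystander: loose light-blue water bottle with black cap, 72 mm in diameter, 190 mm tall, standing beyond the work. Origin: centre of its underside. Leave in place.
- scanner: Bystander: loose grey-blue hand scanner, 140 mm long, 34 mm high, with a 60 mm wide head, lying beyond the work. Origin: centre of its underside. Leave in place.

How it is judged:
At the end, for the whole second after the job is handed in: Each spool stands upright (within 0.1 rad) on the rest of its own colour, its axis within 14 mm of the rest's centre; the case lies flat on the mat, its centre within 16 mm of the mat's centre and its length within 0.18 rad of the mat's; all four are at rest (horizontal distance between spool_purple and rest_purple below 0.014 m and z of spool_purple in the frame of rest_purple between 0 and 0.008 m and angle between each of spool_purple, spool_green, spool_orange, case's own z axis and vertical below 0.1 rad and linear speed of each of spool_purple, spool_green, spool_orange, case below 0.02 m/s and angular speed of each of spool_purple, spool_green, spool_orange, case below 0.2 rad/s and horizontal distance between spool_green and rest_green below 0.014 m and z of spool_green in the frame of rest_green between 0 and 0.008 m and horizontal distance between spool_orange and rest_orange below 0.014 m and z of spool_orange in the frame of rest_orange between 0 and 0.008 m and horizontal distance between case and mat below 0.016 m and z of case in the frame of mat between 0 and 0.008 m and angle between the x axis of case and the x axis of mat, either way round below 0.18 rad); the robot touches nothing.
It fails at once if the bottle or the scanner is moved more than 20 mm or the bottle is tipped (distance of any of bottle, scanner from where it was at the start of the episode above 0.02 m or angle between bottle's own z axis and vertical above 0.3 rad).
It also fails if it takes over 120 s, if anything falls off the work surface, if the arm or the gripper's body presses on something with over 40 N, if the wrist force passes 120 N, or if a joint passes its speed limit or range.

ROBOT

A 6-joint arm with a two-finger parallel gripper is mounted at the origin on the work surface. World frame = base frame: x ahead of the robot, y to its left, z up, the work surface at z = 0. Lengths are in m, angles in rad, forces in N, time in s.
With the tool pointing down it reaches from about 0.275 to 0.825 m from the base axis. Payload 4.9 kg.
Tool frame: the origin (TCP) lies midway between the tips of the shut fingers; the grasp point (between the pads) lies 19 mm behind it (grip_point_offset is the distance from the TCP to the grasp point, in m); z points along the fingers, x is the direction in which the jaws open and shut, and the axes are right-handed (so a half turn about z gives the same grasp; the last joint's range is limited). The gripper opens to 85 mm and grips with 20 to 120 N. Pads are 22 mm wide; open, the fingers measure 114 mm over their backs; the gripper's body (76 mm by 85 mm) begins 54 mm behind the grasp point. The pads swing forward as they close: fully open they stand 13 mm farther back than shut.
Start: joints at [-1.43, 0.326, -0.193, 1.052, 0, 1.437], TCP at [0.149, -0.529, 0.231] pointing down, gripper open.
Joint ranges: [-2.65, 2.65], [-0.97, 1.79], [-1.3, 1.35], [-1.93, 2.1], [-1.47, 1.37], [-3.14, 3.14]. Speed limits (rad/s): [2.57, 2.57, 3.14, 3.14, 3.14, 3.14].

INTERFACE

Orientations are given as a rotation vector (axis times angle).
In Python, from cell import * gives the robot as it stands. Calls block until the motion is done:
- movep(position, orientation): joint-space move of the TCP to a pose.
- move_l(position, velocity=0.15, rot=None, until_force=None): straight line of the TCP; rot=None keeps the orientation; velocity is the mean speed in m/s. With until_force (N) it stops when the force on the tool has changed by that much, and returns True; else False.
- set_joints(angles): joint-space move.
- let_go() and grab(newtons=None): open the fingers fully, or close them until they stop; newtons is the grip in N (None keeps the last).
- sleep(seconds).
- ik(position, orientation): joint angles nearest the present ones, or None.
- get_state(): the state.
- grab_frame(name): name is "scene" or "top"; returns a dict with "img" (400x640x3 uint8, red, green, blue), "fx", "fy", "cx", "cy" (pixels), "k1" (the pictures are not rectified: a ray, as slopes to the right and down, at radius r is drawn at 1 + k1 r^2 times it, then the intrinsics apply), "cam_to_world" (4x4, takes a point from camera to world coordinates). Camera axes: x right, y down, z forward; pixel columns grow to the right and rows downward; lengths in m; the calibration is good to about 2 mm. A picture is of the moment at which its call begins. There is no depth.
A pose or a line that the arm cannot do raises MotionError and nothing moves.
- sign_off(): hands the job in, once; it reports no verdict.
Trained networks look in the newest picture that a camera, given by its name, has taken for a name from the list of things; names that differ only in an ending like _2 or _b are one class to them, and where a whole thing is asked for, a point or a joint stands for the part that bears it (a point fixed in the world has none). Each returns a list of dicts, best first, with "score" (0 to 1); they miss things now and then, are a little off and sometimes report something else, mostly with a low value. They report only what shows in the picture. A call takes as long as a camera call.
- spot_in(camera, name): "centre" ([column, row] in pixels, amid what is visible of it).
- silhouettes(camera, name): "mask" (400x640 bool, what is visible of it) and "centre" ([column, row] in pixels, amid what is visible of it).
- tip_of(camera, name): "centre" ([column, row] in pixels: a listed point, or the origin of a listed thing).
The state is a dict: "clock": time; "q": joint angles; "joint_velocities": joint speeds; "tau": joint torques, N m; "position": TCP position; "eef_rot": TCP orientation; "contact_force": force on the tool from outside, world axes, zero at the start; "wrist_torque": the same for the moment, N m; "finger_gap": opening from 0.0 (shut) to 1.0 (fully open).
Only numpy, scipy, OpenCV 4.12 (cv2) and the standard library are available. Lean on these libraries where they do the work, as an engineer would, in place of code of your own. Each camera call takes 0.05 s, during which the arm holds its last target.

## Working session

There is one attempt and no reset: what is moved stays moved. The work goes in short steps, each a Python script; the robot and the scene stay as the last script left them, time stands still between calls to the robot, and variables do not carry over. Pictures are saved under pics/ and viewed, and the job is handed in when it is done.

```bash
ls; mkdir -p pics
python3 - <<'E'
from cell import *
import cv2
for n in ("scene","top"):
    f=grab_frame(n); cv2.imwrite(f"pics/{n}0.png",f["img"][:,:,::-1])
    print(n,f["fx"],f["fy"],f["cx"],f["cy"],f["k1"],f["cam_to_world"])
print(get_state())
E
```

```text
pics
scene 365.50179903111496 365.50179903111496 319.0183641893601 204.68493125502218 -0.01569197910029426 [[ 0.66076558  0.54135939 -0.51992197  0.99496186]
 [ 0.750287   -0.49613405  0.43694442 -0.33107722]
 [-0.02140703 -0.67880853 -0.73400321  0.59296942]
 [ 0.          0.          0.          1.        ]]
top 364.5569752183451 364.5569752183451 323.6478750191094 205.24577914894294 0.02391998538457414 [[-0.01054681 -0.99726669  0.07312946  0.55170463]
 [-0.9998371   0.01158868  0.0138373  -0.00194242]
 [-0.01464695 -0.07297161 -0.99722646  0.98578874]
 [ 0.          0.          0.          1.        ]]
{'clock': 0.1, 'q': array([-1.43021173e+00,  3.26869412e-01, -1.93485127e-01,  1.05200367e+00,
        5.72337499e-07,  1.43659896e+00]), 'joint_velocities': array([ 0.00073524, -0.00178834,  0.00205946,  0.00023992, -0.00107681,
        0.00019836]), 'tau': array([ 2.83145573e-04, -4.44238007e+01,  2.63039893e+01,  7.86213001e-03,
       -1.46300786e-04,  4.09968720e-06]), 'position': array([ 0.14917403, -0.52884031,  0.23057986]), 'eef_rot': array([-2.50387646e+00,  1.89559638e+00,  1.73910745e-03]), 'contact_force': array([ 0.19816585,  0.42031963, -0.03998151]), 'wrist_torque': array([ 0.00791625, -0.04383244,  0.02620182]), 'finger_gap': 0.9986900341698715}
```

View pics/scene0.png

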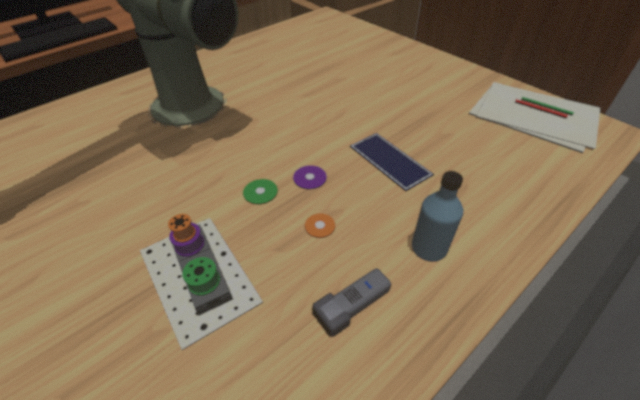

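View pics/top0.png

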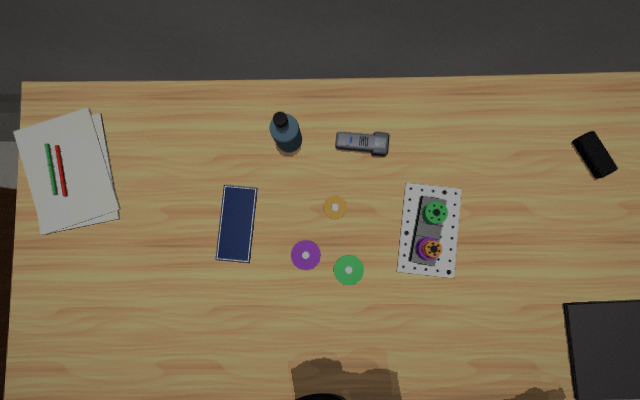

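```bash
cat > h.py <<'E'
from cell import *
import numpy as np, cv2
from scipy.optimize import minimize
from scipy.spatial.transform import Rotation as R
def frame(n): return grab_frame(n)
def proj(f,P):
    P=np.atleast_2d(P); T=np.linalg.inv(f["cam_to_world"]); c=P@T[:3,:3].T+T[:3,3]
    s=c[:,:2]/c[:,2:]; s=s*(1+f["k1"]*(s**2).sum(1,keepdims=True))
    return s*[f["fx"],f["fy"]]+[f["cx"],f["cy"]]
def unproj(f,px,z):
    d=(np.array(px,float)-[f["cx"],f["cy"]])/[f["fx"],f["fy"]]; s=d.copy()
    for _ in range(20): s=d/(1+f["k1"]*(s@s))
    M=f["cam_to_world"]; r=M[:3,:3]@np.r_[s,1]; o=M[:3,3]
    return o+r*(z-o[2])/r[2]
a=np.linspace(0,2*np.pi,48,endpoint=False)
def cyl(x,y,z0,h,r):
    c=np.c_[x+r*np.cos(a),y+r*np.sin(a)]
    return np.r_[np.c_[c,0*a+z0],np.c_[c,0*a+z0+h]]
def box(x,y,yaw,z0,h,L,W):
    p=np.array([[i,j] for i in(-L/2,L/2) for j in(-W/2,W/2)])
    c=p@np.array([[np.cos(yaw),np.sin(yaw)],[-np.sin(yaw),np.cos(yaw)]])+[x,y]
    return np.r_[np.c_[c,np.full(4,z0)],np.c_[c,np.full(4,z0+h)]]
def render(f,P):
    m=np.zeros((1600,2560),np.uint8)
    cv2.fillConvexPoly(m,cv2.convexHull(np.round((proj(f,P)+.5)*4).astype(np.int32)),255)
    return cv2.resize(m,(640,400),interpolation=cv2.INTER_AREA)/255.
def best(cam,name):
    s=silhouettes(cam,name)
    return (s[0]["mask"],s[0]["score"]) if s else (None,0)
def fit(views,model,x0,steps):
    """views: [(frame,mask)], maximise soft IoU"""
    def cost(p):
        c=0
        for f,m in views:
            r=render(f,model(p)); m=m.astype(float)
            c+=1-np.minimum(r,m).sum()/np.maximum(r,m).sum()
        return c/len(views)
    sim=np.r_[[np.array(x0)],np.array(x0)+np.diag(steps)]
    o=minimize(cost,x0,method="Nelder-Mead",options=dict(initial_simplex=sim,xatol=2e-4,fatol=1e-4))
    return o.x,1-o.fun
E
cat > m1.py <<'E'
from h import *
F={n:frame(n) for n in("scene","top")}
spec=dict(rest_purple=(0,.004,.04),rest_green=(0,.004,.04),rest_orange=(0,.004,.032),spool_orange=(.069,.034,.02),spool_green=(.035,.034,.028),spool_purple=(.035,.034,.028),bottle=(0,.19,.036))
for n,(z,h,r) in spec.items():
    for cams in (["top"],["scene"]):
        for c in cams:
            m,s=best(c,n)
            if m is None: print(n,c,"none");continue
            ys,xs=np.nonzero(m); px=[xs.mean(),ys.mean()]
            x0=unproj(F[c],px,z+h/2)[:2]
            p,i=fit([(F[c],m)],lambda q:cyl(q[0],q[1],z,h,r),x0,[.01,.01])
            t=tip_of(c,n)
            print(n,c,round(s,2),np.round(px,1),p.round(4),"iou",round(i,2),"tip",unproj(F[c],t[0]["centre"],z)[:2].round(4) if t else None)
for n,z,h,L,W in(("mat",0,.004,.204,.092),("case",.005,.03,.176,.064)):
    for c in("top","scene"):
        m,s=best(c,n)
        if m is None: print(n,c,"none");continue
        ys,xs=np.nonzero(m);px=[xs.mean(),ys.mean()]; x0=unproj(F[c],px,z+h)[:2]
        B=max((fit([(F[c],m)],lambda q:box(q[0],q[1],q[2],z,h,L,W),[*x0,y],[.01,.01,.1]) for y in(0,.2,-.2)),key=lambda t:t[1])
        print(n,c,round(s,2),np.round(px,1),B[0].round(4),"iou",round(B[1],2),"tip",[unproj(F[c],t["centre"],z)[:2].round(4) for t in tip_of(c,n)[:1]])
E
python3 m1.py
```

```text
rest_purple top 0.81 [305.2 254.8] [0.4921 0.0627] iou 0.95 tip [0.4896 0.0713]
rest_purple scene 0.85 [310.1 176.5] [0.4924 0.0659] iou 0.96 tip [0.4948 0.0708]
rest_green top 0.59 [348.4 269.8] [ 0.451 -0.052] iou 0.96 tip [ 0.4532 -0.0564]
rest_green scene 0.7 [259.9 191.3] [ 0.4516 -0.0507] iou 0.93 tip [ 0.4448 -0.0479]
rest_orange top 0.71 [334.4 207.1] [ 0.6189 -0.0171] iou 0.95 tip [ 0.6209 -0.029 ]
rest_orange scene 0.71 [320.3 225.1] [ 0.6207 -0.0149] iou 0.9 tip [ 0.6136 -0.0175]
spool_orange top 0.58 [431.2 248.6] [ 0.509  -0.2498] iou 0.91 tip [ 0.5097 -0.2464]
spool_orange scene 0.63 [181.8 227.4] [ 0.5097 -0.2493] iou 0.95 tip [ 0.5088 -0.2493]
spool_green top 0.7 [434.2 212.5] [ 0.5986 -0.2694] iou 0.95 tip [ 0.6113 -0.2691]
spool_green scene 0.57 [201.1 275.9] [ 0.5996 -0.2694] iou 0.96 tip [ 0.5999 -0.2692]
spool_purple top 0.71 [363.2 142.5] [ 0.779  -0.1279] iou 0.41 tip [0.4962 0.0635]
spool_purple scene 0.68 [188.5 243.6] [ 0.5115 -0.2508] iou 0.61 tip [ 0.5115 -0.2545]
bottle top 0.7 [305.5 254.9] [0.5064 0.0461] iou 0.71 tip [0.8054 0.099 ]
bottle scene 0.66 [438.3 219.3] [0.8068 0.107 ] iou 0.72 tip [0.8063 0.1085]
mat top 0.93 [236.3 223.7] [ 0.5782  0.2486 -0.0992] iou 0.97 tip [array([0.574 , 0.2547])]
mat scene 0.6 [390.9 161.2] [ 0.5777  0.2503 -0.1113] iou 0.96 tip [array([0.5905, 0.2475])]
case top 0.55 [423.8 229.7] [ 0.554  -0.2574 -0.2093] iou 0.51 tip [array([ 0.5659, -0.2654])]
case scene 0.63 [207.5 282.1] [ 0.5558 -0.2575 -0.2139] iou 0.4 tip [array([ 0.5532, -0.2621])]
```

```bash
cat >> h.py <<'E'
def rv(phi):
    x=np.array([np.cos(phi),np.sin(phi),0]); z=np.array([0,0,-1.]); return R.from_matrix(np.c_[x,np.cross(z,x),z]).as_rotvec()
def st(t=""):
    s=get_state(); print(t,"t",round(s["clock"],1),"pos",s["position"].round(4),"gap",round(s["finger_gap"],3),"F",s["contact_force"].round(1),"q6",round(s["q"][5],2))
def pick(xy,z,phi,N,zup=.2):
    movep([*xy,zup],rv(phi)); move_l([*xy,z+.03],.2)
    hit=move_l([*xy,z],.06,until_force=12); st(f"down hit={hit}")
    grab(N); st("grabbed"); move_l([*xy,zup],.15); st("lifted")
def place(xy,z,phi,zup=.2,v=.25):
    move_l([*xy,zup],v,rot=rv(phi)); move_l([*xy,z+.02],.2)
    hit=move_l([*xy,z-.003],.02,until_force=4); st(f"place hit={hit}")
    let_go(); sleep(.2); move_l([*xy,zup],.2); st("released")
E
python3 - <<'E'
from h import *
for p in(-.21+np.pi/2,-.21-np.pi/2):
  print(p,[None if q is None else q.round(2) for q in (ik([.5094,-.2496,.2],rv(p)),ik([.578,.2494,.2],rv(p)))])
E
```

```text
1.3607963267948966 [array([-0.59,  0.38, -0.2 ,  0.99,  0.  , -0.38]), array([ 0.29,  0.49, -0.02,  1.06,  0.  ,  0.5 ])]
-1.7807963267948965 [array([-0.59,  0.38, -0.2 ,  0.99,  0.  ,  2.77]), array([ 0.29,  0.49, -0.02,  1.06,  0.  , -2.64])]
```

Run:
```python
from h import *
phi=1.361
pick([.5094,-.2496],.071,phi,30)
move_l([.6198,-.016,.2],.3)
for c in("scene","top"): cv2.imwrite(f"pics/{c}1.png",grab_frame(c)["img"][:,:,::-1])
F=grab_frame("scene");z=.2-.002
m,s=best("scene","spool_orange")
print(s,fit([(F,m)],lambda q:cyl(q[0],q[1],q[2],.034,.02),[.62,-.016,z],[.01,.01,.01]))
```

```text
down hit=False t 5.0 pos [ 0.5093 -0.2495  0.0708] gap 0.996 F [ 0.8 -0.1 -0.6] q6 -0.38
grabbed t 5.5 pos [ 0.5097 -0.2498  0.0714] gap 0.46 F [ 0.3 -0.1  3.1] q6 -0.38
lifted t 6.5 pos [ 0.5088 -0.2492  0.199 ] gap 0.457 F [ 0.3  0.3 -1.5] q6 -0.38
0.88 (array([ 0.61934285, -0.013098  ,  0.19563321]), np.float64(0.8066858275290602))
```

View pics/scene1.png

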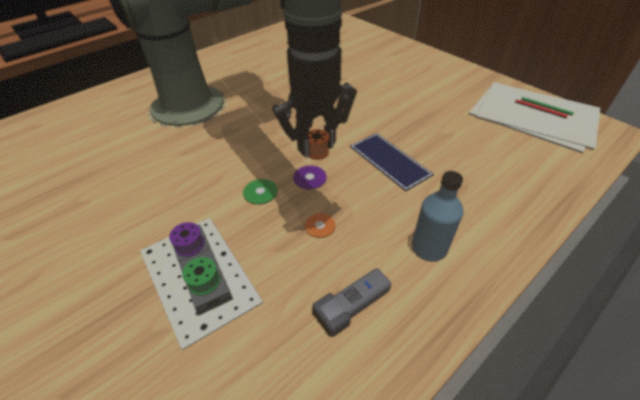

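Orange is held upright at about (318,145). Purple at (186,237) and green at (200,272) still stand on the case. Placing orange now.

Run:
```python
from h import *
place([.6198,-.016],.006,1.361)
move_l([.45,.05,.25],.3)
F={c:frame(c) for c in("scene","top")}
for n,z,r in(("spool_orange",.004,.02),("spool_purple",.035,.028),("spool_green",.035,.028)):
  for c in F:
    m,s=best(c,n)
    if m is None: print(n,c,None);continue
    x0={"spool_orange":[.62,-.016],"spool_purple":[.51,-.25],"spool_green":[.599,-.269]}[n]
    print(n,c,round(s,2),fit([(F[c],m)],lambda q:cyl(q[0],q[1],z,.034,r),x0,[.01,.01]))
cv2.imwrite("pics/scene2.png",F["scene"]["img"][:,:,::-1])
```

```text
place hit=True t 9.8 pos [ 0.6195 -0.016   0.0064] gap 0.459 F [0.1 0.6 4.3] q6 0.06
released t 11.7 pos [ 0.619  -0.0159  0.1988] gap 1.001 F [-1.  -0.5 -0.2] q6 0.06
spool_orange scene 0.97 (array([ 0.62082778, -0.01545056]), np.float64(0.9389569008888144))
spool_orange top None
spool_purple scene 0.7 (array([ 0.50853361, -0.24951131]), np.float64(0.9613141420086683))
spool_purple top 0.83 (array([ 0.50843129, -0.24977552]), np.float64(0.935385697806648))
spool_green scene 0.66 (array([ 0.59940561, -0.26894024]), np.float64(0.9666337371531569))
spool_green top 0.87 (array([ 0.59903082, -0.27007605]), np.float64(0.8804716988890077))
```

View pics/scene2.png

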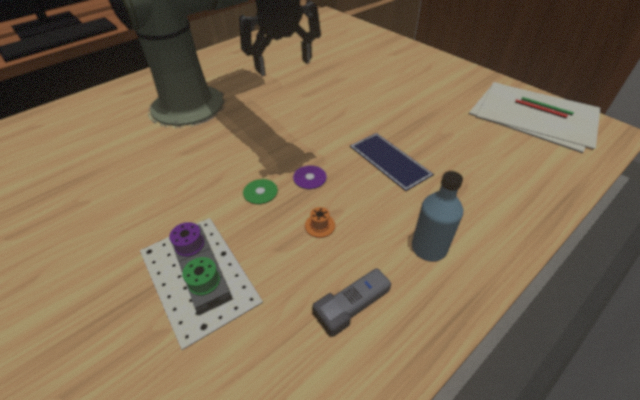

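Run:
```python
from h import *
phi=-.215+np.pi/2
pick([.5085,-.2496],.034,phi,30)
place([.4922,.0643],.003,phi)
pick([.5992,-.2693],.034,phi,30)
place([.4513,-.0513],.003,phi)
move_l([.40,.20,.25],.3)
F={c:frame(c) for c in("scene","top")}
for n,x0,r in(("spool_orange",[.62,-.016],.02),("spool_purple",[.492,.064],.028),("spool_green",[.451,-.051],.028)):
  for c in F:
    m,s=best(c,n)
    if m is None: print(n,c,None);continue
    print(n,c,round(s,2),fit([(F[c],m)],lambda q:cyl(q[0],q[1],.004,.034,r),x0,[.01,.01]))
for c in F:
    m,s=best(c,"case")
    if m is None: print(c,None);continue
    print("case",c,round(s,2),fit([(F[c],m)],lambda q:box(q[0],q[1],q[2],.005,.03,.176,.064),[.554,-.2595,-.215],[.01,.01,.1]))
cv2.imwrite("pics/scene3.png",F["scene"]["img"][:,:,::-1])
cv2.imwrite("pics/top3.png",F["top"]["img"][:,:,::-1])
```

```text
down hit=False t 15.5 pos [ 0.5084 -0.2496  0.0337] gap 0.999 F [ 0.1 -0.4 -0.1] q6 -0.37
grabbed t 15.9 pos [ 0.5089 -0.2498  0.0345] gap 0.646 F [-0.7 -0.3  3.4] q6 -0.37
lifted t 17.2 pos [ 0.5079 -0.2492  0.199 ] gap 0.647 F [-0.3  1.  -0.8] q6 -0.37
place hit=True t 20.5 pos [0.492  0.0643 0.0035] gap 0.648 F [-0.3 -0.5  5.4] q6 0.2
released t 22.3 pos [0.4914 0.0643 0.199 ] gap 0.999 F [ 0.1  0.1 -0.2] q6 0.2
down hit=False t 25.1 pos [ 0.5991 -0.2693  0.0337] gap 1.001 F [ 0.4 -0.3 -0.5] q6 -0.32
grabbed t 25.5 pos [ 0.5996 -0.2696  0.0346] gap 0.648 F [ 0.4 -0.   2.7] q6 -0.32
lifted t 26.7 pos [ 0.5986 -0.2689  0.1988] gap 0.647 F [ 0.3  0.3 -1.9] q6 -0.32
place hit=True t 29.9 pos [ 0.4511 -0.0512  0.0036] gap 0.648 F [-0.4  0.3  5.9] q6 -0.06
released t 31.6 pos [ 0.4505 -0.0511  0.1991] gap 1.001 F [-0.8  0.1 -0.1] q6 -0.06
spool_orange scene 0.94 (array([ 0.61980713, -0.01540186]), np.float64(0.9272988657811646))
spool_orange top 0.75 (array([ 0.62 , -0.016]), np.float64(0.0))
spool_purple scene 0.65 (array([0.49246445, 0.06553501]), np.float64(0.9227989825372119))
spool_purple top 0.71 (array([0.49242074, 0.06337185]), np.float64(0.9441922300457926))
spool_green scene 0.84 (array([ 0.44917725, -0.05162235]), np.float64(0.9041381664622661))
spool_green top 0.88 (array([ 0.45095308, -0.05180426]), np.float64(0.9439613255535607))
case scene 0.52 (array([ 0.554 , -0.2595, -0.215 ]), np.float64(0.0))
case top 0.82 (array([ 0.55394746, -0.25778815, -0.2223817 ]), np.float64(0.9239486003173487))
```

View pics/scene3.png

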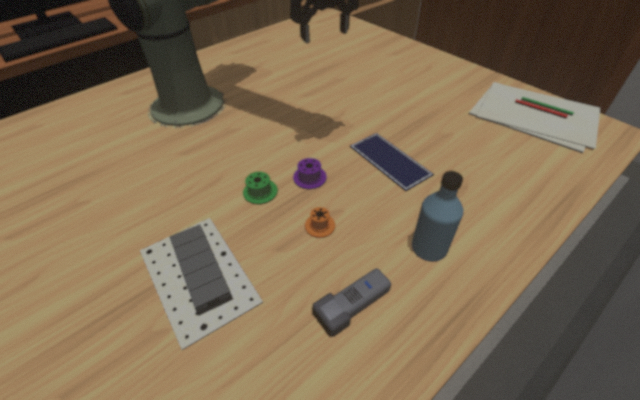

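All three spools stand on their rests. The case is alone at about (200,267) in the scene view, lengthwise along the board. Moving it now.

Run:
```python
from h import *
phi=-.218+np.pi/2
pick([.554,-.2587],.004,phi,70)
move_l([.56,0.,.22],.25)
place([.578,.2496],.003,-.105+np.pi/2)
move_l([.35,-.25,.25],.3)
F={c:frame(c) for c in("scene","top")}
for n,x0,r in(("spool_orange",[.62,-.016],.02),("spool_purple",[.492,.064],.028),("spool_green",[.451,-.051],.028)):
  for c in F:
    m,s=best(c,n)
    if m is None: print(n,c,None);continue
    print(n,c,round(s,2),fit([(F[c],m)],lambda q:cyl(q[0],q[1],.004,.034,r),x0,[.01,.01]))
for c in F:
    m,s=best(c,"case")
    if m is None: print(c,None);continue
    print("case",c,round(s,2),fit([(F[c],m)],lambda q:box(q[0],q[1],q[2],.004,.03,.176,.064),[.578,.2496,-.105],[.01,.01,.1]))
    for n in("bottle","scanner"): print(n,c,[unproj(F[c],t["centre"],0).round(3) for t in tip_of(c,n)[:1]])
cv2.imwrite("pics/scene4.png",F["scene"]["img"][:,:,::-1])
cv2.imwrite("pics/top4.png",F["top"]["img"][:,:,::-1])
```

```text
down hit=False t 36.5 pos [ 0.5539 -0.2586  0.0037] gap 0.996 F [-0.5 -0.3 -0. ] q6 -0.34
grabbed t 36.9 pos [ 0.5546 -0.259   0.0048] gap 0.732 F [-0.7  0.3  4.3] q6 -0.34
lifted t 38.3 pos [ 0.5534 -0.2583  0.1989] gap 0.735 F [ 0.2  0.6 -2.8] q6 -0.34
place hit=True t 42.6 pos [0.5778 0.2496 0.0038] gap 0.734 F [-0.4 -0.6  5. ] q6 0.4
released t 44.3 pos [0.5772 0.2494 0.1988] gap 0.999 F [-0.6 -0.6 -0.1] q6 0.4
spool_orange scene 0.63 (array([ 0.62069955, -0.01565951]), np.float64(0.9428408492718021))
spool_orange top 0.59 (array([ 0.62 , -0.016]), np.float64(0.0))
spool_purple scene 0.57 (array([0.49418262, 0.06469336]), np.float64(0.9567375600306711))
spool_purple top 0.91 (array([0.49130702, 0.06256987]), np.float64(0.903820265055195))
spool_green scene 0.71 (array([ 0.44904135, -0.04775046]), np.float64(0.9272130799322638))
spool_green top 0.92 (array([ 0.44934835, -0.05105653]), np.float64(0.9549665298066271))
case scene 0.61 (array([ 0.57742371,  0.24755066, -0.10718967]), np.float64(0.9332505107504653))
bottle scene [array([0.815, 0.109, 0.   ])]
scanner scene [array([ 0.788, -0.091,  0.   ])]
case top 0.63 (array([ 0.57667035,  0.2474254 , -0.10557284]), np.float64(0.9377362605408549))
bottle top [array([0.806, 0.102, 0.   ])]
scanner top [array([0.81 , 0.096, 0.   ])]
```

View pics/scene4.png

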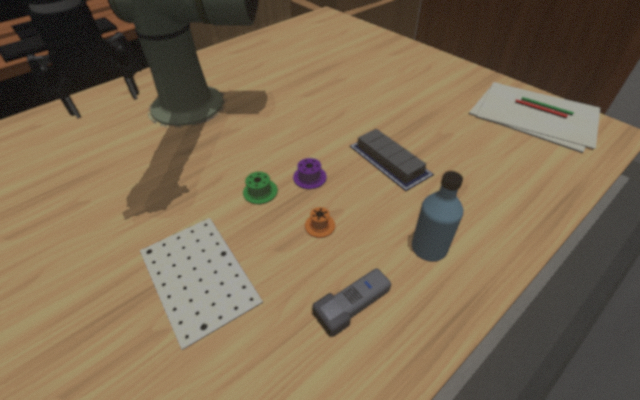

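View pics/top4.png

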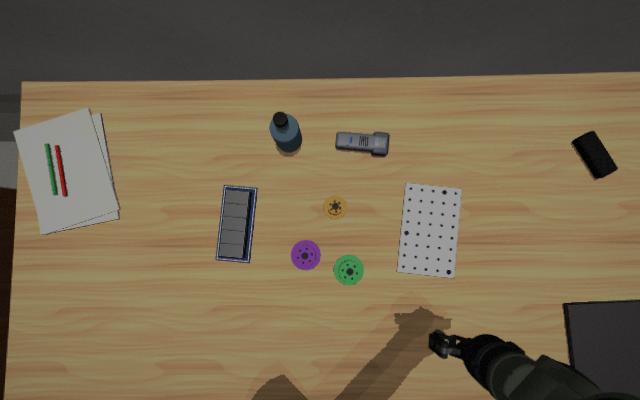

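The board is empty. The case is centred on the mat at (236,223) in the top view. The spools are on their rests at (335,207), (306,255) and (349,270). The bottle and scanner sit at the same pixels as before, and the gripper is clear.

```bash
python3 -c "
from h import *
st(); sign_off()"
```

```text
t 47.0 pos [ 0.35 -0.25  0.25] gap 1.003 F [ 0.1 -0.1  0. ] q6 -0.69
the job is handed in; nothing more can be done
```

I cleared the board and handed the job in at 47 s. The orange, purple and green spools stand on the rests of their own colours, and the parts case lies on the mat. The gripper is open and clear of everything.

**Spools and case:** In the last checks each spool measured within about 4 mm of its rest's centre, against a 14 mm limit. The case measured within about 3 mm and 0.01 rad of the mat. In both camera views the spools look upright and the case flat.

**Bottle and scanner:** Both appear at the same pixels as at the start.

**Checks that failed or disagreed:**
- The networks' top-view mask for the orange spool was wrong (no overlap with the spool), so its position rests on the scene camera and on looking at the top picture.
- The top-view network point for the scanner fell on the bottle, so I ignored it.
- The two cameras disagreed by up to about 3.5 mm on purple and green.

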